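Make up the corn and squash sowing kits

ROBOT

A 7-joint arm with a two-finger parallel gripper is mounted at the origin on the work surface. World frame = base frame: x ahead of the robot, y to its left, z up, the work surface at z = 0. Lengths are in m, angles in rad, forces in N, time in s.
With the tool pointing down it reaches from about 0.4 to 0.925 m from the base axis. Payload 4.1 kg.
Tool frame: the origin (TCP) lies midway between the tips of the shut fingers; the grasp point (between the pads) lies 19 mm behind it (bot.hold_point_z is the distance from the TCP to the grasp point, in m); z points along the fingers, y is the line along which they close (so a half turn about z gives the same grasp; the last joint's range is limited). The gripper opens to 85 mm and grips with 20 to 120 N. Pads are 22 mm wide; open, the fingers measure 114 mm over their backs; the gripper's body (76 mm by 85 mm) begins 54 mm behind the grasp point. The pads swing forward as they close: fully open they stand 13 mm farther back than shut.
Start: joints at [1.227, 0.398, 0.045, 1.537, -0.019, 1.207, -0.051], TCP at [0.158, -0.631, 0.231] pointing down, gripper open.
Joint ranges: [-2.82, 2.82], [-0.49, 2.23], [-1.37, 1.46], [0, 2.46], [-1.36, 4.5], [0.23, 2], [-2.94, 2.94]. Speed limits (rad/s): [2.57, 2.57, 3.14, 3.14, 3.14, 3.14, 3.14].

INTERFACE

Orientations are given as [roll, pitch, yaw] about the fixed x, y, z axes, in that order (R = Rz(yaw) Ry(pitch) Rx(roll)).
In Python, from workcell import bot gives the robot as it stands.
- The arm moves only by the tool arm_command, never from a script. Its argument "increments" is a list of rows, each a list of 3 entries, a list of its own where there are three numbers: the shift along the world's x, y, z in cm, then the turn, a rotation vector about the world's x, y, z in rad, then the opening, from 0 (shut) to 1 (fully open). A call has 1 to 10 rows; each row is the pose to reach, as a shift and turn from the pose commanded when the call began; what a row does not reach only later rows make up. A row lasts 1/12 s, in which the tool goes at most 41.7 mm and 7.16 degrees, less where a joint would pass 70% of its speed; a pose out of reach is approached as far as the arm can. A call with a gripper value outside its range is refused whole. The fingers move at their own pace and stop on an object; the grip force is fixed at half the most. Time passes only in rows, so rows that repeat a pose let the fingers close. It gives the time, the measured TCP pose, the force, the opening and the grip force at its end, in the units of the state.
- bot.sense(): the state, without advancing time (a new reading comes with each control period).
- bot.snapshot(name): name is "side" or "top" or "wrist"; returns a dict with "color" (420x560x3 uint8, red, green, blue), "intrinsics" (3x3 intrinsics, pixels), "k1" (the pictures are not rectified: a ray, as slopes to the right and down, at radius r is drawn at 1 + k1 r^2 times it, then the intrinsics apply), "cam_to_world" (4x4, takes a point from camera to world coordinates). Camera axes: x right, y up, looking along -z (the intrinsics and any distortion apply to the point x, -y, -z); pixel columns grow to the right and rows downward; lengths in m; the calibration is good to about 2 mm. A picture is of the moment at which its call begins. There is no depth.
- bot.close_job(): hands the job in; it is judged then, once.
The state is a dict: "clock": time; "joint_positions": joint angles; "qvel": joint speeds; "joint_efforts": joint torques, N m; "ee_pos": TCP position; "tcp_rot": TCP orientation; "wrist_force": force on the tool from outside, world axes, zero at the start; "wrist_torque": the same for the moment, N m; "gripper_width": opening from 0.0 (shut) to 1.0 (fully open); "finger_force": force on a finger pad.
Only numpy, scipy, OpenCV 4.12 (cv2) and the standard library are available. Lean on these libraries where they do the work, as an engineer would, in place of code of your own. Each camera call takes 0.05 s, during which the arm holds its last target. There are 200 camera calls.

TASK

Make up two sowing kits from the stock in the middle of the table. The corn kit goes in the green tray: the empty round peat pot in the square bay, the yellow-lidded jar in the small bay and the coir block flat in the long bay; the squash kit goes in the blue tray: the grey square pot in the square bay and the black-lidded jar in the small bay, its long bay left empty. Set each thing down upright on the floor of its bay, without dropping it, and let go; leave the red-lidded jar, the clay pot and the kraft tub standing where they are.

Things in the scene. Friction and masses are not known exactly. Their poses are not given: they have to be found in the camera images.
- green_tray: The green plastic kit tray: low, three bays (mm): 258 long (y), 80 wide (x), plus a 7 lip; floor 4 thick, walls 16 high over the table. Origin: centre of the underside, z up. Open bays in a row along y, 72 wide in x, bounded by 4 thick walls: small (66 long, centre y = -92), square (72 long, y = -19), long (104 long, y = +73). Stuck to the table at one side of the stock.
- blue_tray: The blue plastic kit tray, shaped like the green one (mm): 258 long (y), 80 wide (x), plus a 7 lip; floor 4 thick, walls 16 high over the table. Origin: centre of the underside, z up. Open bays in a row along y, 72 wide in x, bounded by 4 thick walls: small (66 long, centre y = -92), square (72 long, y = -19), long (104 long, y = +73). Stuck to the table at one side of the stock.
- peat_pot: The empty round peat pot of the stock, light brown fibre, standing on the table: 56 high, 56 across at its upright rim (the top 14 mm), tapering to 40 at the foot, hollow. Origin at the centre of the underside, z up. (The sown pots with soil in the black tray at the far side are not stock.)
- square_pot: The square plastic pot, grey, empty and upright: 56 high, 56 by 56 at its upright rim (the top 13 mm), tapering to 42 by 42 at the foot. Origin at the centre of the underside, x and y square to its sides, z up.
- yellow_jar: The corn seed jar: small white jar with a yellow screw lid, 44 in diameter, 65 high with the lid (lid 41 in diameter, the top 18 mm). Origin at the centre of the underside, z up. It stands upright.
- black_jar: The squash seed jar: small white jar with a black screw lid, 44 in diameter, 65 high with the lid (lid 41 in diameter, the top 18 mm). Origin at the centre of the underside, z up. It stands upright.
- coir_block: The compressed coir block, a rigid dark brown brick with a cream paper band round its middle, lying flat: 80 long (x), 45 wide (y), 36 high (z). Origin at the centre of the underside.
- red_jar: The bean seed jar, not wanted today: small white jar with a red screw lid, 44 in diameter, 65 high with the lid (lid 41 in diameter, the top 18 mm). Origin at the centre of the underside, z up. It stands upright.
- clay_pot: A terracotta clay pot, not wanted: 56 high, 58 across at its rim, upright. Origin at the centre of the underside.
- kraft_tub: A round kraft-card tub with a flat tan lid, not wanted: 61 across, 48 high, upright. Origin at the centre of the underside.
Mind the look-alikes: they are no part of the job. Leave any turquoise look-alike of the square_pot alone.

How it is judged:
At the end, for the whole second after the job is handed in: Each of the five stands in its named bay of its own tray (origin within 14 to 18 mm of the bay's centre each way and under 9 mm above the tray's underside), upright within 0.12 rad, at rest. The red-lidded jar, clay pot and kraft tub are upright and within 30 mm of where they stood (x of peat_pot in the frame of green_tray between -0.018 and 0.018 m and y of peat_pot in the frame of green_tray between -0.037 and -0.001 m and z of each of peat_pot, yellow_jar, coir_block in the frame of green_tray below 0.009 m and angle between each of peat_pot, yellow_jar, coir_block, square_pot, black_jar's own z axis and vertical below 0.12 rad and linear speed of each of peat_pot, yellow_jar, coir_block, square_pot, black_jar below 0.02 m/s and x of yellow_jar in the frame of green_tray between -0.017 and 0.017 m and y of yellow_jar in the frame of green_tray between -0.106 and -0.078 m and x of coir_block in the frame of green_tray between -0.0165 and 0.0165 m and y of coir_block in the frame of green_tray between 0.058 and 0.088 m and x of square_pot in the frame of blue_tray between -0.018 and 0.018 m and y of square_pot in the frame of blue_tray between -0.037 and -0.001 m and z of each of square_pot, black_jar in the frame of blue_tray below 0.009 m and x of black_jar in the frame of blue_tray between -0.017 and 0.017 m and y of black_jar in the frame of blue_tray between -0.106 and -0.078 m and distance of each of red_jar, clay_pot, kraft_tub from where it was at the start of the episode below 0.03 m and angle between each of red_jar, clay_pot, kraft_tub's own z axis and vertical below 0.15 rad); the robot touches nothing.
It fails at once if the red-lidded jar, clay pot or kraft tub is shifted by more than 30 mm or knocked over (distance of any of red_jar, clay_pot, kraft_tub from where it was at the start of the episode above 0.03 m or angle between any of red_jar, clay_pot, kraft_tub's own z axis and vertical above 0.5 rad).
It fails at once if one of the five things is dropped (out of the fingers it moves faster than 0.6 m/s, a fall of about 18 mm) ((linear speed of peat_pot above 0.6 m/s and contact force between peat_pot and the fingers below 0.05 N) or (linear speed of yellow_jar above 0.6 m/s and contact force between yellow_jar and the fingers below 0.05 N) or (linear speed of coir_block above 0.6 m/s and contact force between coir_block and the fingers below 0.05 N) or (linear speed of square_pot above 0.6 m/s and contact force between square_pot and the fingers below 0.05 N) or (linear speed of black_jar above 0.6 m/s and contact force between black_jar and the fingers below 0.05 N)).
It also fails if it takes over 125 s, if anything falls off the work surface, if the arm or the gripper's body presses on something with over 40 N, if the wrist force passes 120 N, or if a joint passes its speed limit or range.

## Working session

There is one attempt and no reset: what is moved stays moved. The work goes in short steps, Python scripts to look and compute and a tool call to move; the robot and the scene stay as the last step left them, time stands still between calls to the robot, and variables do not carry over. Pictures are saved under pics/ and viewed, at most 14 in all, crops included, and the job is handed in when it is done.

Besides the shell and the picture viewer there is one more tool, called after "Call:" as name([rows], argument=value, ...), one row to a line, values as JSON. arm_command: Moves the arm, as the interface text tells. Its arguments: {"type":"object","properties":{"increments":{"type":"array","items":{"type":"array"}}},"required":["increments"]}

```bash
mkdir -p pics; cat > h.py <<'E'
import numpy as np, cv2
from workcell import bot
def snap(n,f=None):
    s=bot.snapshot(n)
    if f: cv2.imwrite('pics/'+f,s['color'][:,:,::-1])
    return s
def ray(s,px):
    K=np.array(s['intrinsics']);k=s['k1']
    p=np.array([(px[0]-K[0,2])/K[0,0],(px[1]-K[1,2])/K[1,1]]);u=p.copy()
    for _ in range(20): u=p/(1+k*(u@u))
    T=np.array(s['cam_to_world']);return T[:3,3],T[:3,:3]@np.array([u[0],-u[1],-1])
def plane(s,px,z):
    o,d=ray(s,px);return o+d*(z-o[2])/d[2]
E
python3 - <<'E'
from h import *
for n in('top','side'):
    s=snap(n,n+'0.png');print(n,np.round(s['cam_to_world'],3).tolist(),s['intrinsics'],s['k1'])
print(bot.sense(),bot.hold_point_z)
E
```

```text
top [[0.011, 0.986, -0.166, 0.342], [-1.0, 0.012, -0.0, 0.006], [0.002, 0.166, 0.986, 1.102], [0.0, 0.0, 0.0, 1.0]] [[496.96774403   0.         284.51295218]
 [  0.         496.96774403 223.14101873]
 [  0.           0.           1.        ]] -0.1840930737099945
side [[-0.798, 0.36, -0.482, -0.064], [-0.602, -0.475, 0.642, 0.763], [0.002, 0.803, 0.597, 0.762], [0.0, 0.0, 0.0, 1.0]] [[460.08079741   0.         276.16882192]
 [  0.         460.08079741 210.31325516]
 [  0.           0.           1.        ]] -0.12534602734103137
{'clock': 0.1, 'joint_positions': array([ 1.22700739,  0.39913867,  0.04503408,  1.53772155, -0.01871642,
        1.20692211, -0.05068968]), 'qvel': array([ 0.00068924, -0.00334629,  0.00193737, -0.00223955,  0.00026215,
       -0.00025275, -0.0024994 ]), 'joint_efforts': array([ 3.59299076e-03, -4.76261723e+01,  1.36990517e+00, -2.54953283e+01,
        1.19316881e-02,  4.98932786e-03,  1.25409085e-05]), 'ee_pos': array([ 0.15742367, -0.63007026,  0.2303684 ]), 'tcp_rot': array([-3.13982783e+00,  1.06874462e-04,  2.44908156e-01]), 'wrist_force': array([-0.06648822,  0.10850423,  0.78259286]), 'wrist_torque': array([0.06354633, 0.06165969, 0.039872  ]), 'finger_force': 0.0, 'gripper_width': 1.0005158408652242} 0.0187
```

View pics/top0.png

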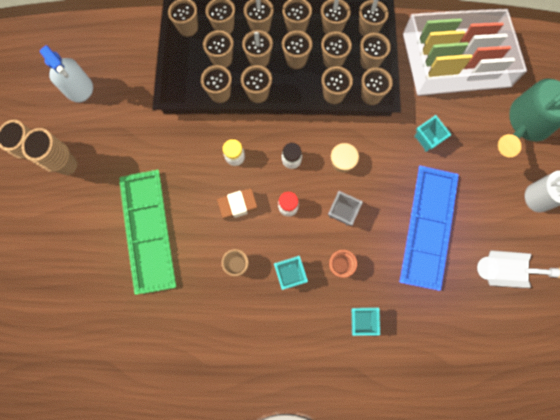

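View pics/side0.png

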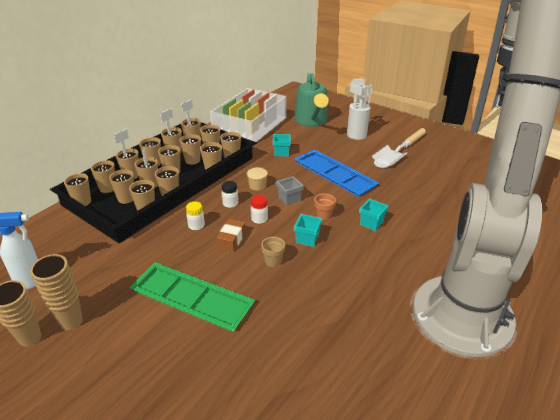

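The top view shows green tray (148,232), blue tray (430,228), yellow jar (233,150), black jar (291,154), red jar (288,203), coir (237,204), peat pot (235,263), grey pot (345,208), clay (343,263) and kraft (345,156). In the picture, right is -y and down is -x. Next I measure and enlarge.

```bash
python3 - <<'E'
from h import *
s=snap('top');im=s['color'];hsv=cv2.cvtColor(im,cv2.COLOR_RGB2HSV)
def comp(win,lo,hi,name,z):
    x0,y0,x1,y1=win;m=cv2.inRange(hsv[y0:y1,x0:x1],lo,hi)
    n,l,st,c=cv2.connectedComponentsWithStats(m);i=1+st[1:,4].argmax()
    cs,_=cv2.findContours((l==i).astype(np.uint8),0,1);c=max(cs,key=cv2.contourArea).reshape(-1,2)+[x0,y0]
    P=np.array([plane(s,p,z)[:2] for p in c]).astype(np.float32)*1000
    (cx,cy),(w,h),a=cv2.minAreaRect(P);print(name,st[i,4],'mm',round(cx),round(cy),'size',round(w),round(h),'ang',round(a,1))
comp((100,150,190,310),(45,90,60),(75,255,255),'green',.016)
comp((390,150,470,300),(105,120,80),(125,255,255),'blue',.016)
comp((215,130,255,175),(22,130,130),(34,255,255),'yellow',.065)
comp((272,135,310,175),(0,0,0),(180,255,45),'black',.065)
comp((270,185,310,225),(172,150,120),(180,255,255),'red',.065)
comp((325,185,370,230),(0,0,60),(180,60,255),'grey',.056)
comp((325,140,365,180),(15,60,170),(28,200,255),'kraft',.048)
comp((222,185,255,225),(0,0,170),(180,75,255),'band',.036)
for n,p,z in(('peat',(235,263),.056),('clay',(343,263),.056),('turq',(291,273),.056)): print(n,plane(s,p,z)*1000)
a=cv2.resize(im[160:300,110:190],None,fx=4,fy=4,interpolation=2);b=cv2.resize(im[160:300,390:470],None,fx=4,fy=4,interpolation=2)
cv2.imwrite('pics/trays.png',np.hstack([a,b])[:,:,::-1])
c=cv2.resize(im[130:295,205:380],None,fx=3.6,fy=3.6,interpolation=2);cv2.imwrite('pics/stock.png',c[:,:,::-1])
E
```

```text
green 4972 mm 505 316 size 274 96 ang 11.5
blue 4822 mm 521 -322 size 95 272 ang 78.7
yellow 153 mm 680 122 size 42 40 ang 1.8Traceback (most recent call last):
  File "<stdin>", line 12, in <module>
  File "<stdin>", line 5, in comp
ValueError: attempt to get argmax of an empty sequence
```

```bash
cat > meas.py <<'E'
from h import *
s=snap('top');im=s['color'];hsv=cv2.cvtColor(im,cv2.COLOR_RGB2HSV)
def comp(win,lo,hi,name,z):
    x0,y0,x1,y1=win;m=cv2.inRange(hsv[y0:y1,x0:x1],lo,hi)
    n,l,st,c=cv2.connectedComponentsWithStats(m)
    if n<2: print(name,'none');return
    i=1+st[1:,4].argmax()
    cs,_=cv2.findContours((l==i).astype(np.uint8),0,1);c=max(cs,key=cv2.contourArea).reshape(-1,2)+[x0,y0]
    P=np.array([plane(s,p,z)[:2] for p in c]).astype(np.float32)*1000
    r=cv2.minAreaRect(P);b=cv2.boxPoints(r);print(name,st[i,4],'mm',np.round(r[0]),'size',np.round(r[1]),'corners',np.round(b).tolist())
comp((100,150,190,310),(45,90,60),(75,255,255),'green',.016)
comp((390,150,470,300),(105,120,80),(125,255,255),'blue',.016)
comp((215,130,255,175),(22,130,130),(34,255,255),'yellow',.065)
comp((278,138,304,162),(0,0,0),(180,255,70),'black',.065)
comp((270,185,310,225),(172,150,120),(180,255,255),'red',.065)
comp((325,185,370,230),(0,0,60),(180,60,255),'grey',.056)
comp((325,140,365,180),(15,60,170),(28,200,255),'kraft',.048)
comp((222,185,255,225),(0,0,170),(180,75,255),'band',.036)
for n,p,z in(('peat',(235,263),.056),('clay',(343,263),.056),('turq',(291,273),.056)): print(n,plane(s,p,z)*1000)
a=cv2.resize(im[160:300,110:190],None,fx=4,fy=4,interpolation=2);b=cv2.resize(im[160:300,390:470],None,fx=4,fy=4,interpolation=2)
cv2.imwrite('pics/trays.png',np.hstack([a,b])[:,:,::-1])
c=cv2.resize(im[130:295,205:380],None,fx=3.6,fy=3.6,interpolation=2);cv2.imwrite('pics/stock.png',c[:,:,::-1])
E
python3 meas.py
```

```text
green 4970 mm [505. 316.] size [275.  97.] corners [[361.0, 336.0], [380.0, 241.0], [649.0, 295.0], [630.0, 390.0]]
blue 4823 mm [ 521. -322.] size [ 95. 272.] corners [[379.0, -341.0], [645.0, -395.0], [664.0, -302.0], [398.0, -248.0]]
yellow 136 mm [680. 122.] size [42. 40.] corners [[659.0, 141.0], [660.0, 102.0], [702.0, 103.0], [700.0, 143.0]]
black 3 mm [659.  -0.] size [5. 1.] corners [[658.0, -2.0], [658.0, -3.0], [661.0, 2.0], [660.0, 2.0]]
red none
grey 736 mm [ 553. -124.] size [58. 61.] corners [[513.0, -138.0], [569.0, -163.0], [593.0, -110.0], [537.0, -85.0]]
kraft 480 mm [ 672. -126.] size [60. 63.] corners [[640.0, -156.0], [703.0, -156.0], [703.0, -96.0], [640.0, -95.0]]
band 354 mm [565. 111.] size [53. 33.] corners [[535.0, 119.0], [545.0, 87.0], [595.0, 103.0], [585.0, 135.0]]
peat [432.14509988 109.21394359  56.        ]
clay [ 434.71333925 -119.00203448   56.        ]
turq [412.56349497  -9.22763207  56.        ]
```

View pics/trays.png

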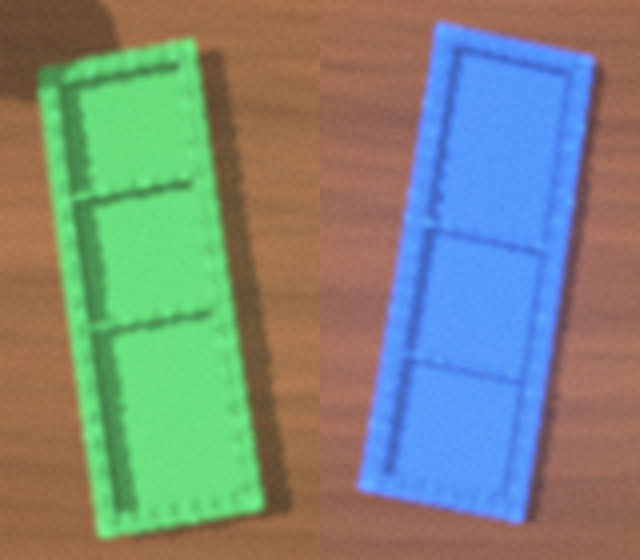

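View pics/stock.png

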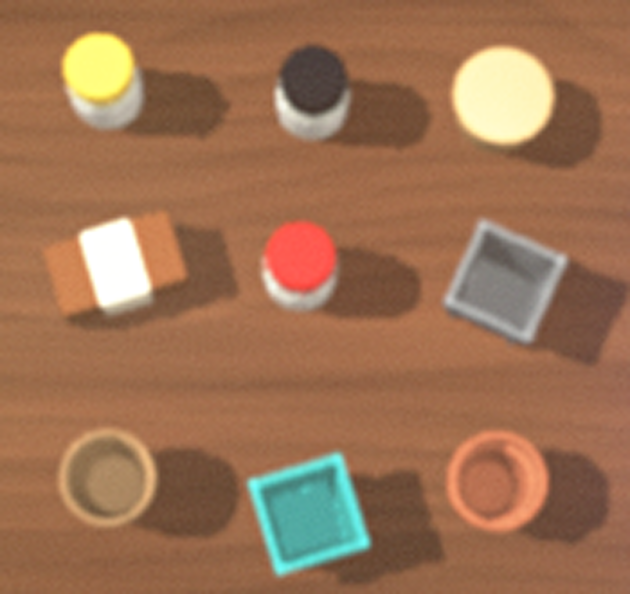

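The trays (crop): green has its small bay at the far end and its long bay near; blue has its long bay far and its small bay near. In the stock crop: black lid (314,80), red lid (300,257), coir centre (115,264), grey pot centre (506,281). I start with the grey pot, driving above it.

Call:
arm_command([
  [[39.6,50.6,-7],[0,0,-0.665],1],
  [[39.6,50.6,-7],[0,0,-0.665],1],
  [[39.6,50.6,-7],[0,0,-0.665],1],
  [[39.6,50.6,-7],[0,0,-0.665],1],
  [[39.6,50.6,-7],[0,0,-0.665],1],
  [[39.6,50.6,-7],[0,0,-0.665],1],
  [[39.6,50.6,-7],[0,0,-0.665],1],
  [[39.6,50.6,-7],[0,0,-0.665],1],
  [[39.6,50.6,-7],[0,0,-0.665],1],
  [[39.6,50.6,-7],[0,0,-0.665],1],
])

```text
clock: 1.03
ee_pos: [0.4098, -0.3077, 0.1868]
tcp_rot: [3.141, -0.0, -0.42]
wrist_force: [0.3, -0.5, 0.5]
gripper_width: 1.001
finger_force: 0.0
```

```bash
python3 - <<'E'
from h import *
s=snap('top')
for n,p,z in(('black',(292.2,152.2),.065),('red',(288.3,201.4),.065),('coir',(237,203.3),.036),('grey',(345.6,208.1),.056)): print(n,np.round(plane(s,p,z)*1000))
print(bot.sense()['ee_pos'],bot.sense()['tcp_rot'])
E
```

```text
black [674.  -9.  65.]
red [564.  -2.  65.]
coir [565. 110.  36.]
grey [ 553. -125.   56.]
[ 0.41623749 -0.29845139  0.18607125] [-3.13452898e+00 -6.06138403e-04 -4.07661412e-01]
```

Call:
arm_command([
  [[13.7,17.3,-2.6],[0,0,0],1],
  [[13.7,17.3,-2.6],[0,0,0],1],
  [[13.7,17.3,-2.6],[0,0,0],1],
  [[13.7,17.3,-2.6],[0,0,0],1],
  [[13.7,17.3,-2.6],[0,0,0],1],
  [[13.7,17.3,-2.6],[0,0,0],1],
  [[13.7,17.3,-2.6],[0,0,0],1],
  [[13.7,17.3,-2.6],[0,0,0],1],
])

```text
clock: 1.75
ee_pos: [0.546, -0.1361, 0.1605]
tcp_rot: [3.141, 0.001, -0.418]
wrist_force: [-0.9, -1.5, -0.2]
gripper_width: 0.997
finger_force: 0.0
```

```bash
python3 - <<'E'
from h import *
s=snap('wrist','w1.png')
print(bot.sense()['ee_pos'],bot.sense()['tcp_rot'],np.round(s['cam_to_world'],3).tolist(),s['k1'])
E
```

```text
[ 0.54526813 -0.13778547  0.16066424] [ 3.14015291e+00  8.04387454e-04 -4.21054723e-01] [[-0.406, 0.877, 0.258, 0.612], [-0.914, -0.39, -0.113, -0.165], [0.002, -0.282, 0.959, 0.304], [0.0, 0.0, 0.0, 1.0]] -0.05566303280571228
```

View pics/w1.png

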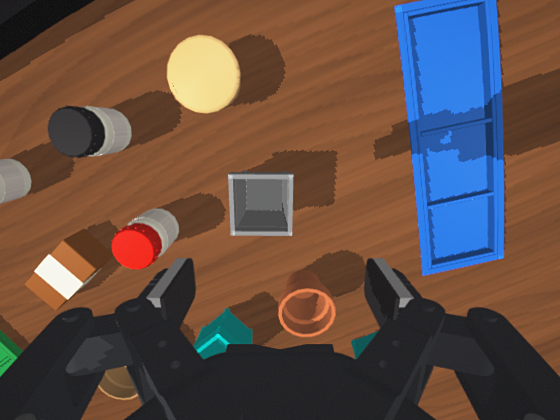

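Wrist view: the grey pot is square to the picture with rim corners (229,175) to (292,235); black lid (76,131). The blue small bay is the nearest to us, its tray corners at (424,275) and (504,258).

```bash
python3 - <<'E'
from h import *
s=snap('wrist')
g=lambda p,z:np.round(plane(s,p,z)[:2]*1000)
for p in((229,175),(293,175),(292,235),(231,235)):print('pot',g(p,.056))
print('black',g((76,131),.065),'red',g((137,247),.065),'kraft',g((203,74),.048),'clay',g((306,312),.056))
print('blue end corners',g((424,275),.016),g((504,258),.016),'div1',g((427,206),.016),g((492,194),.016),'div2',g((420,132),.016),g((490,118),.016))
print(bot.sense()['ee_pos'],bot.sense()['tcp_rot'])
E
```

```text
pot [ 591. -111.]
pot [ 568. -161.]
pot [ 518. -139.]
pot [541. -88.]
black [677. -14.] red [568.  -7.] kraft [ 674. -127.] clay [ 436. -119.]
blue end corners [ 397. -251.] [ 378. -343.] div1 [ 474. -276.] [ 458. -345.] div2 [ 550. -291.] [ 535. -360.]
[ 0.54498686 -0.13856813  0.16078206] [ 3.13997850e+00  5.23248803e-04 -4.22595104e-01]
```

Call:
arm_command([
  [[1.0,1.4,-5],[0,0,0],1],
  [[1.0,1.4,-5],[0,0,0],1],
  [[1.0,1.4,-10],[0,0,0],1],
  [[1.0,1.4,-10],[0,0,0],1],
  [[1.0,1.4,-10],[0,0,0],1],
])

```text
clock: 2.27
ee_pos: [0.5522, -0.1235, 0.0581]
tcp_rot: [3.139, 0.008, -0.422]
wrist_force: [-0.4, -0.7, -0.3]
gripper_width: 1.003
finger_force: 0.0
```

Call:
arm_command([
  [[0.2,-0.1,-3.4],[0,0,0],1],
  [[0.2,-0.1,-3.4],[0,0,0],1],
  [[0.2,-0.1,-3.4],[0,0,0],1],
  [[0.2,-0.1,-3.4],[0,0,0],0.4],
  [[0.2,-0.1,-3.4],[0,0,0],0.4],
  [[0.2,-0.1,-3.4],[0,0,0],0.4],
  [[0.2,-0.1,-3.4],[0,0,0],0.4],
  [[0.2,-0.1,-3.4],[0,0,0],0.4],
  [[0.2,-0.1,-3.4],[0,0,0],0.4],
])

```text
clock: 3.02
ee_pos: [0.56, -0.124, 0.0294]
tcp_rot: [-3.141, -0.004, -0.42]
wrist_force: [-0.6, -0.0, 6.4]
gripper_width: 0.64
finger_force: 64.1
```

Call:
arm_command([
  [[0,0,3],[0,0,0],0.4],
  [[0,0,7],[0,0,0],0.4],
  [[-1,-4,8],[0,0,0.05],0.4],
  [[-2,-8,8],[0,0,0.1],0.4],
  [[-3,-12,8],[0,0,0.15],0.4],
  [[-4,-16,8],[0,0,0.22],0.4],
  [[-5.1,-19.3,8],[0,0,0.22],0.4],
  [[-5.1,-19.3,8],[0,0,0.22],0.4],
  [[-5.1,-19.3,8],[0,0,0.22],0.4],
  [[-5.1,-19.3,8],[0,0,0.22],0.4],
])

```text
clock: 3.85
ee_pos: [0.5073, -0.3159, 0.1074]
tcp_rot: [-3.141, -0.001, -0.2]
wrist_force: [0.3, 0.4, -0.5]
gripper_width: 0.641
finger_force: 63.6
```

```bash
python3 - <<'E'
from h import *
s=snap('wrist','w2.png')
print(bot.sense())
E
```

```text
{'clock': 3.9, 'joint_positions': array([ 0.62270583,  0.42864574, -0.1777633 ,  1.78957156,  0.09042669,
        0.9309615 , -1.36230948]), 'qvel': array([-0.01670228,  0.00015959, -0.00942067,  0.00281937,  0.00347813,
       -0.00143464,  0.00308006]), 'joint_efforts': array([ 1.30132947e+00, -4.56157279e+01, -1.60356341e-01, -2.19936383e+01,
        9.89946839e-02,  9.37497884e-03, -1.69004652e-03]), 'ee_pos': array([ 0.50783189, -0.31483676,  0.10730781]), 'tcp_rot': array([-3.14066058e+00, -6.11259366e-04, -1.98185221e-01]), 'wrist_force': array([ 0.56161197,  0.29075217, -0.33535817]), 'wrist_torque': array([ 0.00462792, -0.06414274,  0.02318342]), 'finger_force': 63.62694025039673, 'gripper_width': 0.6428077061639352}
```

View pics/w2.png

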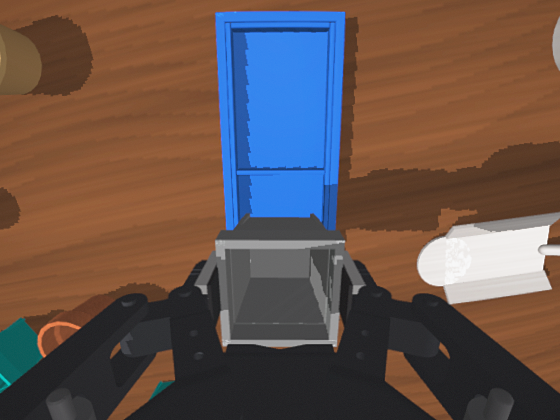

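The pot is held level and square above the blue tray. Its rim spans (218..343, 240..345), lined up with the square bay. Lowering.

Call:
arm_command([
  [[0,-0.3,-3],[0,0,0],0.4],
  [[0,-0.3,-5],[0,0,0],0.4],
  [[0,-0.3,-6.5],[0,0,0],0.4],
  [[0,-0.3,-7],[0,0,0],0.4],
  [[0,-0.3,-7.2],[0,0,0],0.4],
  [[0,-0.3,-7.3],[0,0,0],0.4],
  [[0,-0.3,-7.3],[0,0,0],0.4],
  [[0,-0.3,-7.3],[0,0,0],0.4],
])

```text
clock: 4.57
ee_pos: [0.5081, -0.3196, 0.0351]
tcp_rot: [3.141, -0.002, -0.2]
wrist_force: [0.5, -1.0, -0.4]
gripper_width: 0.642
finger_force: 63.6
```

Call:
arm_command([
  [[0,0,-0.2],[0,0,0],0.4],
  [[0,0,-0.2],[0,0,0],0.4],
  [[0,0,-0.2],[0,0,0],1],
  [[0,0,-0.2],[0,0,0],1],
  [[0,0,-0.2],[0,0,0],1],
  [[0,0,-0.2],[0,0,0],1],
  [[0,0,2],[0,0,0],1],
  [[0,0,5],[0,0,0],1],
  [[0,0,9],[0,0,0],1],
  [[0,0,13],[0,0,0],1],
])

```text
clock: 5.4
ee_pos: [0.5061, -0.319, 0.1644]
tcp_rot: [-3.141, 0.002, -0.2]
wrist_force: [1.1, -0.8, -0.4]
gripper_width: 1.0
finger_force: 0.0
```

Call:
arm_command([
  [[15.0,30.7,-1],[0,0,0.2],1],
  [[15.0,30.7,-1],[0,0,0.2],1],
  [[15.0,30.7,-1],[0,0,0.2],1],
  [[15.0,30.7,-1],[0,0,0.2],1],
  [[15.0,30.7,-1],[0,0,0.2],1],
  [[15.0,30.7,-1],[0,0,0.2],1],
  [[15.0,30.7,-1],[0,0,0.2],1],
  [[15.0,30.7,-1],[0,0,0.2],1],
  [[15.0,30.7,-1],[0,0,0.2],1],
  [[15.0,30.7,-1],[0,0,0.2],1],
])

```text
clock: 6.23
ee_pos: [0.6579, -0.0061, 0.1536]
tcp_rot: [-3.138, -0.0, 0.008]
wrist_force: [0.1, -0.4, -0.3]
gripper_width: 0.997
finger_force: 0.0
```

```bash
python3 - <<'E'
from h import *
s=snap('wrist','w3.png')
print(bot.sense()['ee_pos'],bot.sense()['tcp_rot'])
E
```

```text
[ 0.6570869  -0.0101349   0.15342538] [-3.14099048e+00  7.64650539e-04  3.95576422e-03]
```

View pics/w3.png

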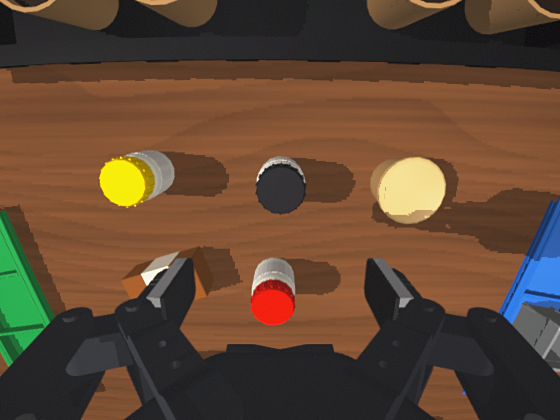

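Wrist view: black lid centre (280,187), yellow lid (127,181), red lid (273,303), kraft (411,190).

```bash
python3 - <<'E'
from h import *
s=snap('wrist')
g=lambda p,z:np.round(plane(s,p,z)[:2]*1000)
print('black',g((280,187),.065),'yellow',g((127,181),.065),'red',g((273,303),.065),'kraft',g((411,188),.048))
print(bot.sense()['ee_pos'])
E
```

```text
black [680. -11.] yellow [685. 115.] red [571.  -5.] kraft [ 677. -127.]
[ 0.65667086 -0.01293748  0.15341858]
```

Call:
arm_command([
  [[2.2,0.1,-3],[0,0,0],1],
  [[2.2,0.1,-5],[0,0,0],1],
  [[2.2,0.1,-9],[0,0,0],1],
  [[2.2,0.1,-12],[0,0,0],1],
  [[2.2,0.1,-13.8],[0,0,0],1],
  [[2.2,0.1,-13.8],[0,0,0],1],
  [[2.2,0.1,-13.8],[0,0,0],1],
  [[2.2,0.1,-13.8],[0,0,0],0.3],
  [[2.2,0.1,-13.8],[0,0,0],0.3],
  [[2.2,0.1,-13.8],[0,0,0],0.3],
])

```text
clock: 7.17
ee_pos: [0.6806, -0.0116, 0.0182]
tcp_rot: [-3.141, -0.004, -0.001]
wrist_force: [-1.3, 2.9, 0.9]
gripper_width: 0.606
finger_force: 1.1
```

Call:
arm_command([
  [[0,0,0],[0,0,0],0.3],
  [[0,0,0],[0,0,0],0.3],
  [[0,0,0],[0,0,0],0.3],
  [[0,0,0],[0,0,0],0.3],
])

```text
clock: 7.5
ee_pos: [0.6808, -0.0111, 0.0184]
tcp_rot: [-3.141, -0.004, 0.0]
wrist_force: [-1.2, 0.9, 7.1]
gripper_width: 0.497
finger_force: 61.7
```

Call:
arm_command([
  [[0,0,3],[0,0,0],0.3],
  [[0,0,7],[0,0,0],0.3],
  [[0,0,10],[0,0,0],0.3],
  [[-24.9,-29.3,10],[0,0,-0.2],0.3],
  [[-24.9,-29.3,10],[0,0,-0.2],0.3],
  [[-24.9,-29.3,10],[0,0,-0.2],0.3],
  [[-24.9,-29.3,10],[0,0,-0.2],0.3],
  [[-24.9,-29.3,10],[0,0,-0.2],0.3],
  [[-24.9,-29.3,10],[0,0,-0.2],0.3],
  [[-24.9,-29.3,10],[0,0,-0.2],0.3],
])

```text
clock: 8.33
ee_pos: [0.4884, -0.2351, 0.1163]
tcp_rot: [3.141, -0.0, -0.2]
wrist_force: [1.3, -0.5, -1.2]
gripper_width: 0.492
finger_force: 61.4
```

Call:
arm_command([
  [[-5.3,-6.6,0],[0,0,0],0.3],
  [[-5.3,-6.6,0],[0,0,0],0.3],
  [[-5.3,-6.6,0],[0,0,0],0.3],
  [[-5.3,-6.6,-2],[0,0,0],0.3],
  [[-5.3,-6.6,-4],[0,0,0],0.3],
  [[-5.3,-6.6,-4],[0,0,0],0.3],
  [[-5.3,-6.6,-4],[0,0,0],0.3],
])

```text
clock: 8.92
ee_pos: [0.4364, -0.2991, 0.0754]
tcp_rot: [-3.141, 0.002, -0.2]
wrist_force: [-0.1, 0.4, -0.9]
gripper_width: 0.49
finger_force: 61.4
```

```bash
python3 - <<'E'
from h import *
s=snap('wrist','w4.png')
print(bot.sense()['ee_pos'],bot.sense()['tcp_rot'])
E
```

```text
[ 0.43744909 -0.29955858  0.07636265] [ 3.14144063e+00 -5.39496159e-05 -1.99547227e-01]
```

View pics/w4.png

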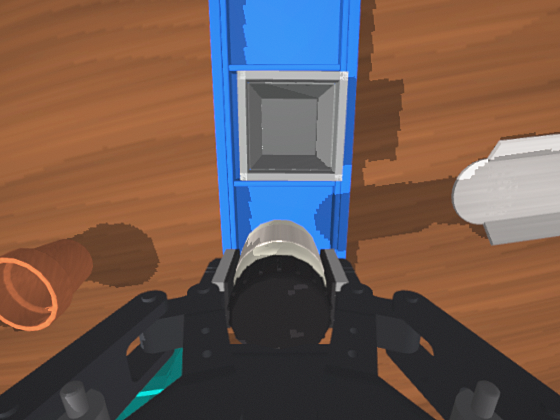

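The grey pot stands upright in the blue square bay (rim centre 292,127). The black jar is above the small bay, about 7 mm off centre, so I correct and lower it.

Call:
arm_command([
  [[-0.6,-0.5,-2],[0,0,0],0.3],
  [[-0.6,-0.5,-3.5],[0,0,0],0.3],
  [[-0.6,-0.5,-4.5],[0,0,0],0.3],
  [[-0.6,-0.5,-5],[0,0,0],0.3],
  [[-0.6,-0.5,-5.2],[0,0,0],0.3],
  [[-0.6,-0.5,-5.2],[0,0,0],0.3],
  [[-0.6,-0.5,-5.2],[0,0,0],0.3],
])

```text
clock: 9.55
ee_pos: [0.432, -0.305, 0.0247]
tcp_rot: [3.141, -0.001, -0.2]
wrist_force: [0.3, 0.1, -1.1]
gripper_width: 0.496
finger_force: 61.4
```

Call:
arm_command([
  [[0,0,-0.25],[0,0,0],0.3],
  [[0,0,-0.25],[0,0,0],0.3],
  [[0,0,-0.25],[0,0,0],0.7],
  [[0,0,-0.25],[0,0,0],0.8],
  [[0,0,-0.25],[0,0,0],1],
  [[0,0,-0.25],[0,0,0],1],
  [[0,0,1],[0,0,0],1],
  [[0,0,4],[0,0,0],1],
  [[0,0,8],[0,0,0],1],
  [[0,0,12],[0,0,0],1],
])

```text
clock: 10.38
ee_pos: [0.4302, -0.3041, 0.1445]
tcp_rot: [-3.141, 0.003, -0.2]
wrist_force: [1.3, -1.4, 0.1]
gripper_width: 1.002
finger_force: 0.0
```

Call:
arm_command([
  [[24,42.2,1],[0,0,0.4],1],
  [[24,42.2,1],[0,0,0.4],1],
  [[24,42.2,1],[0,0,0.4],1],
  [[24,42.2,1],[0,0,0.4],1],
  [[24,42.2,1],[0,0,0.4],1],
  [[24,42.2,1],[0,0,0.4],1],
  [[24,42.2,1],[0,0,0.4],1],
  [[24,42.2,1],[0,0,0.4],1],
  [[24,42.2,1],[0,0,0.4],1],
  [[24,42.2,1],[0,0,0.4],1],
])

```text
clock: 11.22
ee_pos: [0.6376, 0.059, 0.1524]
tcp_rot: [3.141, 0.0, 0.2]
wrist_force: [0.3, -0.9, 0.0]
gripper_width: 1.002
finger_force: 0.0
```

```bash
python3 - <<'E'
from h import *
print(bot.sense()['ee_pos'],bot.sense()['tcp_rot'])
E
```

```text
[0.63763456 0.05899484 0.15241001] [3.14119203e+00 3.10721876e-04 1.99714274e-01]
```

Call:
arm_command([
  [[2,5.4,0],[0,0,0],1],
  [[2,5.4,0],[0,0,0],1],
  [[2,5.4,0],[0,0,0],1],
  [[2,5.4,0],[0,0,0],1],
  [[2,5.4,0],[0,0,0],1],
])

```text
clock: 11.63
ee_pos: [0.6567, 0.1093, 0.152]
tcp_rot: [3.14, 0.001, 0.198]
wrist_force: [0.4, 0.4, 0.7]
gripper_width: 1.003
finger_force: 0.0
```

```bash
python3 - <<'E'
from h import *
s=snap('wrist','w5.png');st=bot.sense()
print(st['ee_pos'],st['tcp_rot'])
hsv=cv2.cvtColor(s['color'],cv2.COLOR_RGB2HSV)
m=cv2.inRange(hsv,(22,150,120),(34,255,255));n,l,q,c=cv2.connectedComponentsWithStats(m);i=1+q[1:,4].argmax();x,y,w,h,a=q[i]
print(q[i],plane(s,c[i],.063))
E
```

```text
[0.65682091 0.10862136 0.15217541] [3.13968226e+00 1.19033612e-03 1.97105710e-01]
[ 242  152   52   53 2030] [0.68481874 0.12381653 0.063     ]
```

View pics/w5.png

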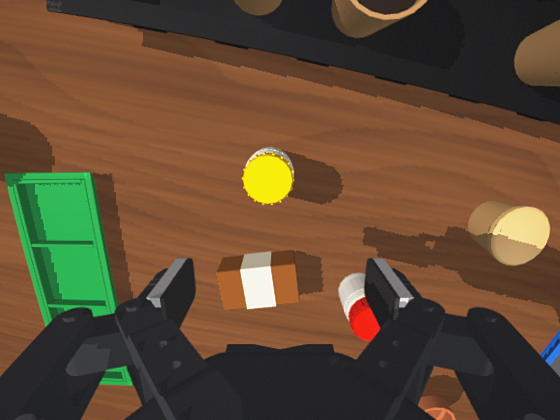

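Yellow lid centre is at (268,178), which gives about (0.684, 0.122). The coir is at (258,280), and the green tray's far corners at (7,176) and (93,172).

Call:
arm_command([
  [[2.7,1.3,-3],[0,0,0],1],
  [[2.7,1.3,-5],[0,0,0],1],
  [[2.7,1.3,-9],[0,0,0],1],
  [[2.7,1.3,-12],[0,0,0],1],
  [[2.7,1.3,-13.4],[0,0,0],1],
  [[2.7,1.3,-13.4],[0,0,0],1],
  [[2.7,1.3,-13.4],[0,0,0],1],
  [[2.7,1.3,-13.4],[0,0,0],0.3],
  [[2.7,1.3,-13.4],[0,0,0],0.3],
  [[2.7,1.3,-13.4],[0,0,0],0.3],
])

```text
clock: 12.52
ee_pos: [0.6857, 0.1246, 0.0209]
tcp_rot: [3.141, -0.004, 0.2]
wrist_force: [-0.5, -0.2, 0.7]
gripper_width: 0.602
finger_force: 0.0
```

Call:
arm_command([
  [[0,0,0],[0,0,0],0.3],
  [[0,0,0],[0,0,0],0.3],
  [[0,0,0],[0,0,0],0.3],
  [[0,0,0],[0,0,0],0.3],
])

```text
clock: 12.85
ee_pos: [0.6857, 0.1248, 0.021]
tcp_rot: [3.141, -0.004, 0.2]
wrist_force: [-0.0, -0.4, 6.4]
gripper_width: 0.494
finger_force: 61.4
```

Call:
arm_command([
  [[0,0,3],[0,0,0],0.3],
  [[0,0,7],[0,0,0],0.3],
  [[-2,4,8],[0,0,0],0.3],
  [[-4,8,8],[0,0,0],0.3],
  [[-6,12,8],[0,0,0],0.3],
  [[-8,16,8],[0,0,0],0.3],
  [[-8.9,20,8],[0,0,0],0.3],
  [[-8.9,20.9,6],[0,0,0],0.3],
  [[-8.9,20.9,5],[0,0,0],0.3],
  [[-8.9,20.9,5],[0,0,0],0.3],
])

```text
clock: 13.68
ee_pos: [0.592, 0.3343, 0.0659]
tcp_rot: [3.14, 0.005, 0.204]
wrist_force: [0.2, -1.2, -1.9]
gripper_width: 0.497
finger_force: 61.4
```

```bash
python3 - <<'E'
from h import *
s=snap('wrist','w6.png');st=bot.sense()
print(st['ee_pos'],st['tcp_rot'])
E
```

```text
[0.59399454 0.33214655 0.06690467] [3.13901942 0.00322615 0.20080737]
```

View pics/w6.png

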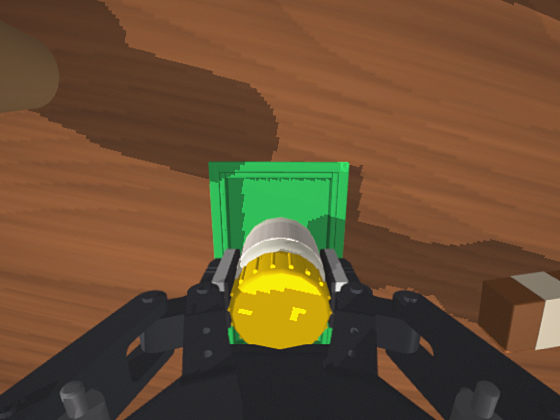

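The yellow jar is above the green small bay, centred between the tray walls (corners at (209,162) and (348,162), jar at column 280). Lowering.

Call:
arm_command([
  [[0.2,0.1,-2],[0,0,0],0.3],
  [[0.2,0.1,-3],[0,0,0],0.3],
  [[0.2,0.1,-3.8],[0,0,0],0.3],
  [[0.2,0.1,-4],[0,0,0],0.3],
  [[0.2,0.1,-4],[0,0,0],0.3],
  [[0.2,0.1,-4],[0,0,0],0.3],
])

```text
clock: 14.23
ee_pos: [0.5976, 0.3341, 0.0291]
tcp_rot: [-3.142, -0.001, 0.199]
wrist_force: [-0.4, 0.1, -0.6]
gripper_width: 0.492
finger_force: 61.4
```

Call:
arm_command([
  [[0,0,-0.3],[0,0,0],0.3],
  [[0,0,-0.4],[0,0,0],0.3],
  [[0,0,-0.4],[0,0,0],0.3],
  [[0,0,-0.4],[0,0,0],0.7],
  [[0,0,-0.4],[0,0,0],0.8],
  [[0,0,-0.4],[0,0,0],1],
  [[0,0,-0.4],[0,0,0],1],
  [[0,0,2],[0,0,0],1],
  [[0,0,6],[0,0,0],1],
  [[0,0,12],[0,0,0],1],
])

```text
clock: 15.07
ee_pos: [0.5957, 0.3334, 0.1294]
tcp_rot: [3.14, 0.004, 0.2]
wrist_force: [1.0, 0.4, 0.6]
gripper_width: 1.002
finger_force: 0.0
```

Call:
arm_command([
  [[-17,-22.4,1],[0,0,0],1],
  [[-17,-22.4,1],[0,0,0],1],
  [[-17,-22.4,1],[0,0,0],1],
  [[-17,-22.4,1],[0,0,0],1],
  [[-17,-22.4,1],[0,0,0],1],
  [[-17,-22.4,1],[0,0,0],1],
  [[-17,-22.4,1],[0,0,0],1],
  [[-17,-22.4,1],[0,0,0],1],
  [[-17,-22.4,1],[0,0,0],1],
  [[-17,-22.4,1],[0,0,0],1],
])

```text
clock: 15.9
ee_pos: [0.428, 0.1111, 0.1408]
tcp_rot: [-3.141, -0.002, 0.2]
wrist_force: [0.9, -0.2, 0.3]
gripper_width: 1.002
finger_force: 0.0
```

```bash
python3 - <<'E'
from h import *
s=snap('wrist','w7.png');st=bot.sense()
print(st['ee_pos'],st['tcp_rot'])
E
```

```text
[0.42822887 0.11166756 0.14072581] [-3.14088090e+00 -1.97569914e-03  2.01147470e-01]
```

View pics/w7.png

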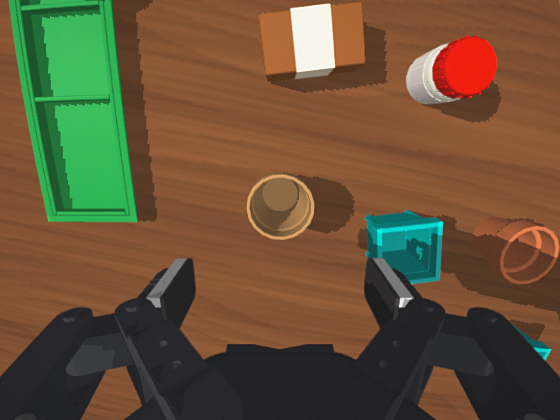

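Wrist view: peat rim centre (280,207); green near-end corners (48,221) and (136,221), divider (36,98)-(110,98); the turquoise pot (405,245) is clear.

```bash
python3 - <<'E'
from h import *
s=snap('wrist');st=bot.sense()
g=lambda p,z:np.round(plane(s,p,z)[:2]*1000)
print('peat',g((280,207),.056),'end',g((48,221),.016),g((136,221),.016),'div',g((36,98),.016),g((110,98),.016),'div0',g((25,9),.016),g((104,8),.016))
print('coir band',g((292,10),.036),g((331,5),.036),st['ee_pos'])
E
```

```text
peat [436. 112.] end [364. 337.] [382. 246.] div [482. 348.] [493. 278.] div0 [555. 361.] [565. 289.]
coir band [585. 133.] [594. 105.] [0.42816617 0.11185022 0.14055644]
```

Call:
arm_command([
  [[0.7,0,-3],[0,0,0],1],
  [[0.7,0,-6],[0,0,0],1],
  [[0.7,0,-9],[0,0,0],1],
  [[0.7,0,-11.4],[0,0,0],1],
  [[0.7,0,-11.4],[0,0,0],1],
  [[0.7,0,-11.4],[0,0,0],1],
  [[0.7,0,-11.4],[0,0,0],0.4],
  [[0.7,0,-11.4],[0,0,0],0.4],
  [[0.7,0,-11.4],[0,0,0],0.4],
  [[0.7,0,-11.4],[0,0,0],0.4],
])

```text
clock: 16.83
ee_pos: [0.4359, 0.111, 0.0282]
tcp_rot: [3.141, -0.004, 0.2]
wrist_force: [0.9, -1.3, 6.1]
gripper_width: 0.625
finger_force: 62.4
```

Call:
arm_command([
  [[0,0,0],[0,0,0],0.4],
  [[0,0,0],[0,0,0],0.4],
  [[0,0,0],[0,0,0],0.4],
])

```text
clock: 17.08
ee_pos: [0.4359, 0.1111, 0.0282]
tcp_rot: [3.142, -0.004, 0.2]
wrist_force: [-1.3, 0.8, 5.4]
gripper_width: 0.626
finger_force: 62.4
```

Call:
arm_command([
  [[0,0,3],[0,0,0],0.4],
  [[0,0,7],[0,0,0],0.4],
  [[2,4,8],[0,0,0],0.4],
  [[4,8,8],[0,0,0],0.4],
  [[6,12,8],[0,0,0],0.4],
  [[8,16,8],[0,0,0],0.4],
  [[8.9,20,8],[0,0,0],0.4],
  [[8.9,20.8,6],[0,0,0],0.4],
  [[8.9,20.8,5],[0,0,0],0.4],
  [[8.9,20.8,5],[0,0,0],0.4],
])

```text
clock: 17.92
ee_pos: [0.5215, 0.319, 0.0748]
tcp_rot: [3.141, 0.003, 0.202]
wrist_force: [-0.6, -1.3, 0.3]
gripper_width: 0.627
finger_force: 63.4
```

```bash
python3 - <<'E'
from h import *
s=snap('wrist','w8.png');st=bot.sense()
print(st['ee_pos'],st['tcp_rot'])
E
```

```text
[0.52234684 0.31749531 0.07565023] [3.13999363e+00 2.03704293e-03 2.00337245e-01]
```

View pics/w8.png

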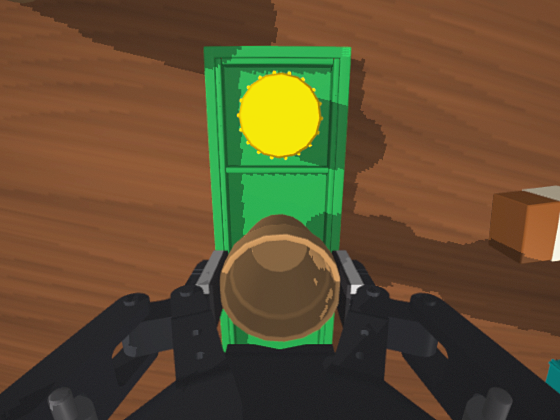

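The yellow jar stands centred in its bay (279,115), and the peat pot is upright above the square bay. Lowering.

Call:
arm_command([
  [[0.1,0,-2],[0,0,0],0.4],
  [[0.1,0,-3],[0,0,0],0.4],
  [[0.1,0,-3.8],[0,0,0],0.4],
  [[0.1,0,-4.2],[0,0,0],0.4],
  [[0.1,0,-4.2],[0,0,0],0.4],
  [[0.1,0,-4.2],[0,0,0],0.4],
])

```text
clock: 18.47
ee_pos: [0.5244, 0.3181, 0.0346]
tcp_rot: [3.141, -0.0, 0.199]
wrist_force: [0.2, -0.7, -0.1]
gripper_width: 0.63
finger_force: 63.4
```

Call:
arm_command([
  [[0,0,-0.2],[0,0,0],0.4],
  [[0,0,-0.25],[0,0,0],0.4],
  [[0,0,-0.25],[0,0,0],0.4],
  [[0,0,-0.25],[0,0,0],0.75],
  [[0,0,-0.25],[0,0,0],0.85],
  [[0,0,-0.25],[0,0,0],1],
  [[0,0,-0.25],[0,0,0],1],
  [[0,0,2],[0,0,0],1],
  [[0,0,6],[0,0,0],1],
  [[0,0,12],[0,0,0],1],
])

```text
clock: 19.3
ee_pos: [0.5226, 0.3173, 0.1352]
tcp_rot: [3.14, 0.005, 0.2]
wrist_force: [0.8, 0.0, 0.5]
gripper_width: 0.994
finger_force: 0.0
```

Call:
arm_command([
  [[4.5,-20.5,1],[0,0,1.68],1],
  [[4.5,-20.5,1],[0,0,1.68],1],
  [[4.5,-20.5,1],[0,0,1.68],1],
  [[4.5,-20.5,1],[0,0,1.68],1],
  [[4.5,-20.5,1],[0,0,1.68],1],
  [[4.5,-20.5,1],[0,0,1.68],1],
  [[4.5,-20.5,1],[0,0,1.68],1],
  [[4.5,-20.5,1],[0,0,1.68],1],
  [[4.5,-20.5,1],[0,0,1.68],1],
  [[4.5,-20.5,1],[0,0,1.68],1],
])

```text
clock: 20.13
ee_pos: [0.5691, 0.113, 0.1459]
tcp_rot: [3.141, 0.0, 1.432]
wrist_force: [-0.3, -1.0, -0.3]
gripper_width: 1.003
finger_force: 0.0
```

Call:
arm_command([
  [[0,0,0],[0,0,0.45],1],
  [[0,0,0],[0,0,0.45],1],
  [[0,0,0],[0,0,0.45],1],
  [[0,0,0],[0,0,0.45],1],
  [[0,0,0],[0,0,0.45],1],
  [[0,0,0],[0,0,0.45],1],
])

```text
clock: 20.63
ee_pos: [0.569, 0.1132, 0.1457]
tcp_rot: [-3.141, -0.0, 1.874]
wrist_force: [0.0, -0.1, -0.9]
gripper_width: 1.0
finger_force: 0.0
```

```bash
python3 - <<'E'
from h import *
s=snap('wrist','w9.png');st=bot.sense()
print(st['ee_pos'],st['tcp_rot'])
E
```

```text
[0.56906749 0.11321205 0.14576559] [-3.14154519e+00  2.36458047e-06  1.87420272e+00]
```

View pics/w9.png

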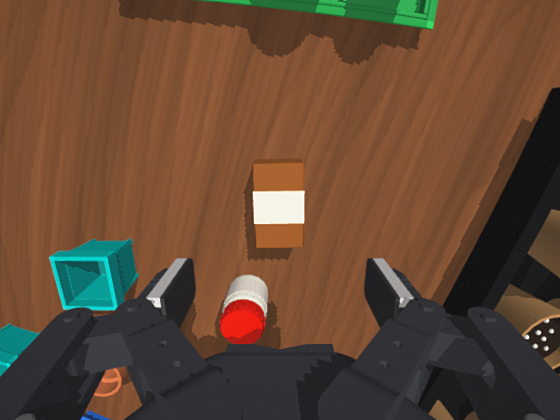

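The coir is squared to the gripper, its top face spanning (253..304, 165..247), with the red jar at (243,322) clear of the fingers.

```bash
python3 - <<'E'
from h import *
s=snap('wrist');st=bot.sense()
print(plane(s,(278.5,206),.036),st['ee_pos'],np.round(plane(s,(271,14),.016)*1000),[np.round(plane(s,p,.036)*1000) for p in((253,165),(303,164),(255,247),(303,246))])
E
```

```text
[0.56815549 0.11356566 0.036     ] [0.56905342 0.11326134 0.14578   ] [514. 266.  16.] [array([536., 142.,  36.]), array([577., 156.,  36.]), array([559.,  68.,  36.]), array([602.,  83.,  36.])]
```

Call:
arm_command([
  [[0,0,-4],[0,0,0],1],
  [[0,0,-8],[0,0,0],1],
  [[0,0,-11],[0,0,0],1],
  [[0,0,-13],[0,0,0],1],
  [[0,0,-13.6],[0,0,0],1],
  [[0,0,-13.6],[0,0,0],1],
  [[0,0,-13.6],[0,0,0],1],
])

```text
clock: 21.32
ee_pos: [0.5699, 0.1139, 0.0108]
tcp_rot: [3.14, -0.0, 1.876]
wrist_force: [0.5, 0.3, 0.7]
gripper_width: 1.001
finger_force: 0.0
```

Call:
arm_command([
  [[0,0,0],[0,0,0],0.3],
  [[0,0,0],[0,0,0],0.3],
  [[0,0,0],[0,0,0],0.3],
  [[0,0,0],[0,0,0],0.3],
  [[0,0,0],[0,0,0],0.3],
  [[0,0,0],[0,0,0],0.3],
  [[0,0,0],[0,0,0],0.3],
])

```text
clock: 21.9
ee_pos: [0.5703, 0.1136, 0.0113]
tcp_rot: [3.139, 0.001, 1.876]
wrist_force: [-0.6, -0.4, 5.6]
gripper_width: 0.513
finger_force: 63.6
```

Call:
arm_command([
  [[0,0,3],[0,0,0],0.3],
  [[0,0,7],[0,0,0],0.3],
  [[0,0,10],[0,0,0],0.3],
  [[-2,3,10],[0,0,-0.12],0.3],
  [[-4,6,10],[0,0,-0.24],0.3],
  [[-6,8.5,10],[0,0,-0.36],0.3],
  [[-8,11,10],[0,0,-0.48],0.3],
  [[-10,14,10],[0,0,-0.6],0.3],
  [[-12,17,10],[0,0,-0.72],0.3],
  [[-13.5,18.9,10],[0,0,-0.84],0.3],
])

```text
clock: 22.73
ee_pos: [0.4316, 0.3057, 0.1103]
tcp_rot: [-3.141, -0.002, 1.034]
wrist_force: [0.3, -0.2, -1.6]
gripper_width: 0.516
finger_force: 62.8
```

Call:
arm_command([
  [[0,0,0],[0,0,-0.836],0.3],
  [[0,0,0],[0,0,-0.836],0.3],
  [[0,0,0],[0,0,-0.836],0.3],
  [[0,0,0],[0,0,-0.836],0.3],
  [[0,0,0],[0,0,-0.836],0.3],
  [[0,0,0],[0,0,-0.836],0.3],
  [[0,0,0],[0,0,-0.836],0.3],
  [[0,0,-1],[0,0,-0.836],0.3],
  [[0,0,-3],[0,0,-0.836],0.3],
  [[0,0,-3],[0,0,-0.836],0.3],
])

```text
clock: 23.57
ee_pos: [0.4318, 0.3004, 0.0765]
tcp_rot: [3.139, 0.006, 0.203]
wrist_force: [-0.2, -0.9, -2.3]
gripper_width: 0.517
finger_force: 62.7
```

```bash
python3 - <<'E'
from h import *
s=snap('wrist','w10.png');st=bot.sense()
print(st['ee_pos'],st['tcp_rot'],st['gripper_width'])
E
```

```text
[0.43230972 0.30087167 0.07775845] [3.13943373 0.00481549 0.20233545] 0.5108759379350685
```

View pics/w10.png

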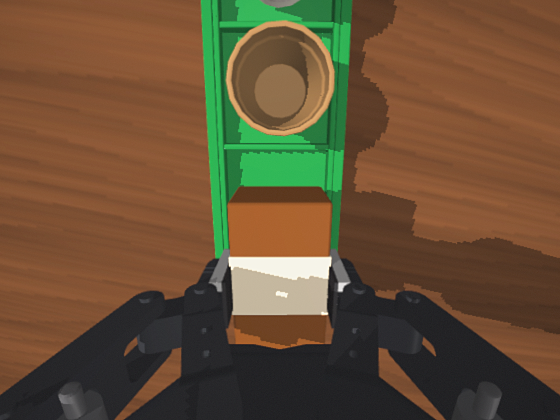

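The peat pot stands in its bay (281,78), and the coir is level, square and centred over the long bay. Lowering.

Call:
arm_command([
  [[0.2,0.1,-2],[0,0,0],0.3],
  [[0.2,0.1,-4],[0,0,0],0.3],
  [[0.2,0.1,-5.2],[0,0,0],0.3],
  [[0.2,0.1,-5.8],[0,0,0],0.3],
  [[0.2,0.1,-6],[0,0,0],0.3],
  [[0.2,0.1,-6],[0,0,0],0.3],
  [[0.2,0.1,-6],[0,0,0],0.3],
])

```text
clock: 24.2
ee_pos: [0.4366, 0.3039, 0.0206]
tcp_rot: [-3.141, -0.001, 0.2]
wrist_force: [-0.0, 0.3, -1.0]
gripper_width: 0.511
finger_force: 62.7
```

Call:
arm_command([
  [[-0.1,-0.1,-0.3],[0,0,0],0.3],
  [[-0.1,-0.1,-0.5],[0,0,0],0.3],
  [[-0.1,-0.1,-0.5],[0,0,0],0.3],
  [[-0.1,-0.1,-0.5],[0,0,0],0.3],
])

```text
clock: 24.53
ee_pos: [0.4356, 0.3026, 0.0153]
tcp_rot: [-3.141, -0.001, 0.2]
wrist_force: [-0.5, -0.9, 1.1]
gripper_width: 0.514
finger_force: 62.9
```

Call:
arm_command([
  [[0,0,0],[0,0,0],0.7],
  [[0,0,0],[0,0,0],0.8],
  [[0,0,0],[0,0,0],0.9],
  [[0,0,0],[0,0,0],1],
  [[0,0,0.5],[0,0,0],1],
  [[0,0,3],[0,0,0],1],
  [[0,0,7],[0,0,0],1],
  [[0,0,11],[0,0,0],1],
  [[0,-3,15],[0,0,0],1],
  [[0,-7,17],[0,0,0],1],
])

```text
clock: 25.37
ee_pos: [0.436, 0.2459, 0.1839]
tcp_rot: [-3.137, -0.007, 0.207]
wrist_force: [1.6, -0.9, -0.6]
gripper_width: 1.001
finger_force: 0.0
```

Call:
arm_command([
  [[0,-10,8],[0,0,0],1],
  [[0,-10,8],[0,0,0],1],
  [[0,-10,8],[0,0,0],1],
  [[0,-10,8],[0,0,0],1],
  [[0,-10,8],[0,0,0],1],
  [[0,-10,8],[0,0,0],1],
])

```text
clock: 25.87
ee_pos: [0.4347, 0.1421, 0.2594]
tcp_rot: [-3.141, -0.0, 0.2]
wrist_force: [0.5, 0.3, -0.6]
gripper_width: 1.0
finger_force: 0.0
```

```bash
python3 - <<'E'
from h import *
s=snap('side','side1.png');im=s['color'];t=snap('top')['color']
a=cv2.resize(im[130:340,120:400],(800,600),interpolation=2)
b=cv2.resize(t[130:310,105:475],(800,389),interpolation=2)
cv2.imwrite('pics/sidec.png',a[:,:,::-1]);cv2.imwrite('pics/topc.png',b[:,:,::-1]);print(bot.sense()['ee_pos'])
E
```

```text
[0.43412408 0.14284764 0.25836109]
```

View pics/sidec.png

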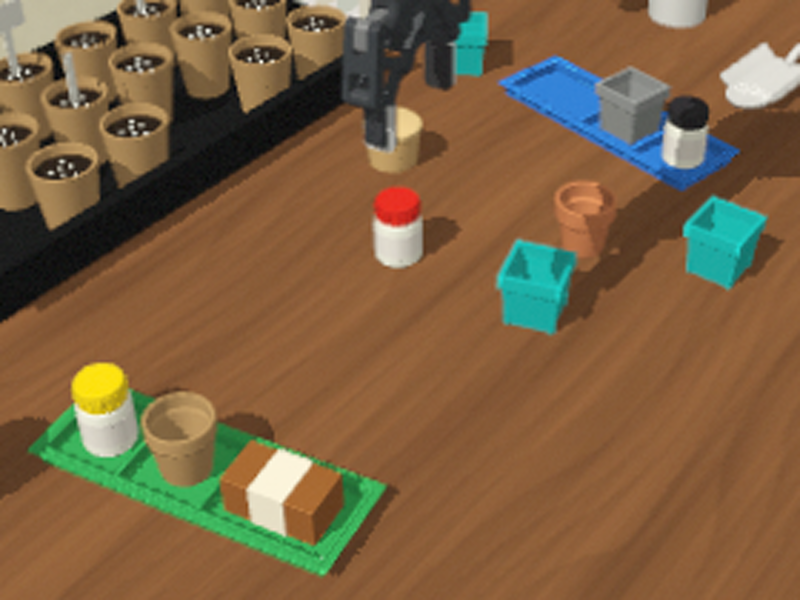

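The side view shows all five items upright in their bays: yellow jar (105,410), peat pot (180,438), coir (283,492), grey pot (632,105) and black jar (686,130). Red jar, clay pot and kraft tub are standing, and the gripper is clear. Handing in.

```bash
python3 -c "
from workcell import bot
print(bot.close_job())"
```

```text
the job is handed in; nothing more can be done
None
```

I handed the job in at about 26 s with both kits placed and released, and the last side view shows all five things upright in their bays and the red jar, clay pot and kraft tub standing; the hand-in returned no verdict, and I viewed 15 pictures, one over the limit of 14.

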